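# Prime the bench lubricator

### The job

Something stands in the way of the grey steel cabinet's door: lift it away and stand it upright in the aluminium tray, in the gap between the two containers already there, leaving those two where they are. Then swing the door wide open by its handle (to about a right angle) and prime the pump inside: press the sloping plunger down to its soft first stop, wait there for about a second, push on to the stiff second stop, keep it there for about a second, then let it spring fully back. Leave the door wide open and do not disturb the other things on the bench.

Things in the scene. Friction and masses are not known exactly. Their poses are not given: they have to be found in the camera images.
- cabinet: Grey steel cabinet, fixed: 150 mm deep (x), 240 wide (y), 270 high; 4 mm walls. Origin at bench level under its centre; x points from front (door) to back, y to the left seen from the front, z up; front face at x = -75 mm. Roof closed (underside 264 mm up): the pump is reached only through the open front, tool sloping. Whitish bottle-shaped reservoir, 54 mm diameter, at x 36, y -68, up to 142 mm high.
- door_hinge (a point): Point on the door's vertical hinge line at the cabinet's right front edge (x -81, y -120 mm in its frame), 250 mm above the bench, level with the handle point. Same axes as the cabinet.
- door_handle (a point): Grip point, 250 mm up, on the door's handle: a vertical round bar, 12 mm diameter, from 139 to 282 mm above the bench (its end stands 12 mm over the roof), 40 mm in front of the door's mid plane, 190 mm from the hinge line, near the door's left edge; stays join it to the door 150 and 205 mm up. Moves with the door; x points into the door, y along it away from the hinge.
- door (a joint): Door angle, rad: 0 shut to 1.75; starts at 0 to 0.08. Opens anticlockwise seen from above: the handle swings towards the robot, then to the right. Panel 10 mm thick, 234 mm long from the hinge, 23 to 263 mm above the bench; light friction (0.12 N m) keeps it where it is left.
- plunger_cap (a point): Centre of the top face of the pump's plunger: black round cap, 36 mm diameter, 10 mm thick, on a steel stem. At rest at x -50, y 15, z 100 mm in the cabinet's frame. Its z axis points out along the stem, 30 degrees from vertical, leaning to the cabinet's front; press along its -z (down and into the cabinet). Moves as it is pressed.
- first_stage (a joint): How far the soft first stage is pressed, m: 0 at rest to 0.012 at the first stop; its spring needs 2 N rising to 5 N. It stays at 0.012 while the second stage is pressed.
- second_stage (a joint): How far the stiffer second stage is pressed, m: 0 to 0.008 at the second stop (the cap is then 20 mm in altogether). It moves only when the push exceeds 9 N and needs 15 N at the end. Both stages spring back when released.
- tray_middle (a point): Middle of the fixed aluminium tray, at bench level. Tray 130 mm (x) by 310 mm (y, its long axis): a 1 mm sheet (things in it stand practically at bench level) with a rim 12 mm high, 3 mm thick. Two containers stand in it on its long centre line, 90 to 105 mm either side of the middle; the free gap is between them.
- filter_center (a point): Round white oil filter with a dark band, standing, 69 mm diameter, 92 mm high, 0.38 kg. It stands on the bench top (z = 0); the point is its centre, 46 mm up; its z axis points up. One of the three containers stands in front of the cabinet door, the others in the tray; which one changes.
- short_can_center (a point): Black spray can with a yellow cap: body 52 mm diameter, straight to about 125 mm up, then a shoulder to 152 mm, then a round cap 25 mm diameter up to 175 mm; 0.25 kg. It stands on the bench top (z = 0); the point is its centre, 87.5 mm up; its z axis points up. One of the three containers stands in front of the cabinet door, the others in the tray; which one changes.
- tin_center (a point): Low round tin, 68 mm diameter, 69 mm high, 0.42 kg. It stands on the bench top (z = 0); the point is its centre, 34.5 mm up; its z axis points up. One of the three containers stands in front of the cabinet door, the others in the tray; which one changes.
- tape_rule_center (a point): Loose bystander: yellow tape measure, 39 x 79 x 66 mm high; centre 33 mm up.
- ball_bearing_center (a point): Loose bystander: ball bearing lying flat, 52 mm diameter, 15 mm high; its centre. It lies lower than the door's lower edge.
- spark_plug_center (a point): Loose bystander: spark plug lying on the bench, 21 x 74 x 18 mm high; its centre. It lies lower than the door's lower edge.
Not all that is in view belongs to the job. What is shaped like the part that bears tin_center but turquoise is not meant. What is shaped like the part that bears filter_center but orange is not meant.

How it is judged:
On the way, in this order (a step that is already met when the one before it is completed fails the run):
1. with the door still shut (under 0.2 rad), all three containers stand upright in the tray (x of filter_center in the frame of tray_middle between -0.036 and 0.036 m and y of filter_center in the frame of tray_middle between -0.135 and 0.135 m and height (world z) of filter_center below 0.052 m and angle between each of filter_center, short_can_center, tin_center's own z axis and vertical below 0.1 rad and x of short_can_center in the frame of tray_middle between -0.036 and 0.036 m and y of short_can_center in the frame of tray_middle between -0.135 and 0.135 m and height (world z) of short_can_center below 0.0935 m and x of tin_center in the frame of tray_middle between -0.036 and 0.036 m and y of tin_center in the frame of tray_middle between -0.135 and 0.135 m and height (world z) of tin_center below 0.0405 m and value of joint door below 0.2 rad), for 0.2 s.
2. the door is swung open beyond 1.2 rad (value of joint door above 1.2 rad), for 0.2 s.
3. the plunger is held at its soft first stop (first stage over 9 mm, second stage under 2 mm) for 0.4 s (value of joint first_stage above 0.009 m and value of joint second_stage below 0.002 m), for 0.4 s.
4. the plunger is held at its second stop (second stage over 6 mm) for 0.4 s (value of joint second_stage above 0.006 m), for 0.4 s.
At the end, for the whole second after the job is handed in: All three containers stand upright in the tray (within 36 mm of its long centre line and 135 mm of its middle along it, tilt under 0.1 rad), two of them within 25 mm of where they began; the door is open beyond 1.15 rad; the plunger is fully back (first stage under 2 mm, second under 1.5 mm) (x of filter_center in the frame of tray_middle between -0.036 and 0.036 m and y of filter_center in the frame of tray_middle between -0.135 and 0.135 m and height (world z) of filter_center below 0.052 m and angle between each of filter_center, short_can_center, tin_center's own z axis and vertical below 0.1 rad and x of short_can_center in the frame of tray_middle between -0.036 and 0.036 m and y of short_can_center in the frame of tray_middle between -0.135 and 0.135 m and height (world z) of short_can_center below 0.0935 m and x of tin_center in the frame of tray_middle between -0.036 and 0.036 m and y of tin_center in the frame of tray_middle between -0.135 and 0.135 m and height (world z) of tin_center below 0.0405 m and (distance of each of filter_center, short_can_center from where it was at the start of the episode below 0.025 m or distance of each of filter_center, tin_center from where it was at the start of the episode below 0.025 m or distance of each of short_can_center, tin_center from where it was at the start of the episode below 0.025 m) and value of joint door above 1.15 rad and value of joint first_stage below 0.002 m and value of joint second_stage below 0.0015 m); the robot touches nothing.
It fails at once if the tape measure, bearing or spark plug is moved by more than 25 mm (distance of any of tape_rule_center, ball_bearing_center, spark_plug_center from where it was at the start of the episode above 0.025 m).
It fails at once if a container is tipped by more than 0.5 rad (angle between any of filter_center, short_can_center, tin_center's own z axis and vertical above 0.5 rad).
It also fails if it takes over 72 s, if anything falls off the work surface, if the arm or the gripper's body presses on something with over 40 N, if the wrist force passes 120 N, or if a joint passes its speed limit or range.

### The arm

A 6-joint arm with a two-finger parallel gripper is mounted at the origin on a cart in front of the work surface, level with it; the furniture and walls round the work are solid. World frame = base frame: x ahead of the robot, y to its left, z up, the work surface at z = 0. Lengths are in m, angles in rad, forces in N, time in s.
With the tool pointing down it reaches from about 0.375 to 0.75 m from the base axis. Payload 9 kg.
Tool frame: the origin (TCP) lies at the very end of the fingers, on their centre line; the grasp point (between the pads) lies 19 mm behind it; z points along the fingers, y is the line along which they close (so a half turn about z gives the same grasp; the last joint's range is limited). The gripper opens to 85 mm and grips with 20 to 120 N. Pads are 22 mm wide; open, the fingers measure 114 mm over their backs; the gripper's body (76 mm by 85 mm) begins 54 mm behind the grasp point. The pads swing forward as they close: fully open they stand 13 mm farther back than shut.
Start: joints at [-1.448, 0.104, 0.097, 1.564, 0, 1.353], TCP at [0.201, -0.566, 0.231] pointing down, gripper open.
Joint ranges: [-2.99, 2.99], [-0.84, 1.86], [-1.1, 1.16], [-1.84, 2.11], [-1.51, 1.56], [-3.14, 3.14]. Speed limits (rad/s): [2.22, 2.22, 2.57, 3.14, 3.14, 3.14].

### API

Orientations are given as a 3x3 rotation matrix whose columns are the frame's x, y, z axes.
In Python, from plant import robot gives the robot as it stands.
- The arm moves only by the tool play_rows, never from a script. Its argument "targets" is a list that holds one entry, the list of rows, each a list of 7 numbers: the shift along the tool's x, y, z in mm, then the turn, a rotation vector about the tool's x, y, z in degrees, then the closure, from -1 (fully open) to 1 (shut). A call has 1 to 8 rows; each row shifts and turns the commanded pose from where the row before left it, along the tool's axes as they then stand; what a row does not reach is not made up. A row lasts 1/10 s, in which the tool goes at most 50 mm and 8.59 degrees, less where a joint would pass 70% of its speed; a pose out of reach is approached as far as the arm can. A call with a gripper value outside its range is refused whole. The fingers move at their own pace and stop on an object; "force" is the grip in N (left out, the last holds). Time passes only in rows, so rows that do not move let the fingers close. It gives the time, the measured TCP pose, the force, the opening and the grip force at its end, in the units of the state.
- robot.get_state(): the state, without advancing time (a new reading comes with each control period).
- robot.grab_frame(name): name is "side" or "top"; returns a dict with "color" (480x640x3 uint8, red, green, blue), "z_map" (480x640 float32, m along the optical axis (not along the pixel's ray), 0 where there is no reading), "fx", "fy", "cx", "cy" (pixels), "R" (3x3) and "t" (3): a world point X has camera coordinates R X + t. Camera axes: x right, y down, z forward; pixel columns grow to the right and rows downward; lengths in m; the calibration is good to about 2 mm. A picture is of the moment at which its call begins.
- robot.close_job(): hands the job in; it is judged then, once.
The state is a dict: "time_s": time; "joint_pos": joint angles; "qd": joint speeds; "joint_torque": joint torques, N m; "tool_pos": TCP position; "tool_rot": TCP orientation; "contact_force": force on the tool from outside, world axes, zero at the start; "ft_torque": the same for the moment, N m; "width": finger opening in m; "grasp_force": force on a finger pad.
Only numpy, scipy, OpenCV 4.12 (cv2) and the standard library are available. Lean on these libraries where they do the work, as an engineer would, in place of code of your own. Each camera call takes 0.05 s, during which the arm holds its last target. There are 200 camera calls.

## Working session

There is one attempt and no reset: what is moved stays moved. The work goes in short steps, Python scripts to look and compute and a tool call to move; the robot and the scene stay as the last step left them, time stands still between calls to the robot, and variables do not carry over. Pictures are saved under pics/ and viewed, at most 10 in all, crops included, and the job is handed in when it is done.

Besides the shell and the picture viewer there is one more tool, called as a command line: name --argument value ..., lists and objects as JSON in quotes. play_rows: Moves the arm, as the interface text tells. Its arguments: {"type":"object","properties":{"targets":{"type":"array"},"force":{"type":"number"}},"required":["targets"]}

```bash
mkdir -p pics; ls; python3 - <<'E'
from plant import robot
import cv2,numpy as np
for n in ("side","top"):
    f=robot.grab_frame(n); cv2.imwrite(f"pics/{n}0.png",f["color"][:,:,::-1]); np.savez(f"{n}0.npz",**f)
    print(n,f["fx"],f["cx"],f["cy"],"\n",f["R"],f["t"], "campos",-f["R"].T@f["t"])
s=robot.get_state(); print(s)
E
```

```text
pics
side 584.5128751256341 328.1083451901969 229.28710182003604 
 [[-0.13578438 -0.99071898  0.00620482]
 [-0.64040712  0.08298989 -0.76353873]
 [ 0.75593738 -0.10765024 -0.64573222]] [0.05055951 0.45119249 1.40170544] campos [-0.76378946  0.16353978  1.24931559]
top 618.8851475433721 320.23549200338624 228.67201137955703 
 [[ 0.03550149 -0.99936908 -0.00104225]
 [-0.914686   -0.03207304 -0.4028906 ]
 [ 0.40260298  0.01525655 -0.91524755]] [-0.02031235  0.54872221  1.59904993] campos [-0.14115262 -0.02709633  1.68458038]
{'time_s': 0.1, 'joint_pos': array([-1.44770557e+00,  1.04661830e-01,  9.65766527e-02,  1.56393387e+00,
       -2.81929165e-05,  1.35311554e+00]), 'qd': array([-0.00035215, -0.00064558,  0.00285426, -0.00178851,  0.00090847,
       -0.00058058]), 'joint_torque': array([ 7.65017088e-03, -5.58204818e+01,  5.04721463e+01,  1.31417869e-02,
       -1.40990091e-04,  2.73953515e-05]), 'tool_pos': array([ 0.20050191, -0.56518446,  0.23060338]), 'tool_rot': array([[ 9.42497101e-01,  3.34214276e-01, -1.78105870e-04],
       [ 3.34214240e-01, -9.42496354e-01,  1.21001134e-03],
       [ 2.36538932e-04, -1.19995770e-03, -9.99999252e-01]]), 'contact_force': array([ 0.17267634, -0.31126478,  0.0507514 ]), 'ft_torque': array([-0.03394649, -0.04229966,  0.04684982]), 'grasp_force': 0.0, 'width': 0.0852307260958481}
```

View pics/side0.png

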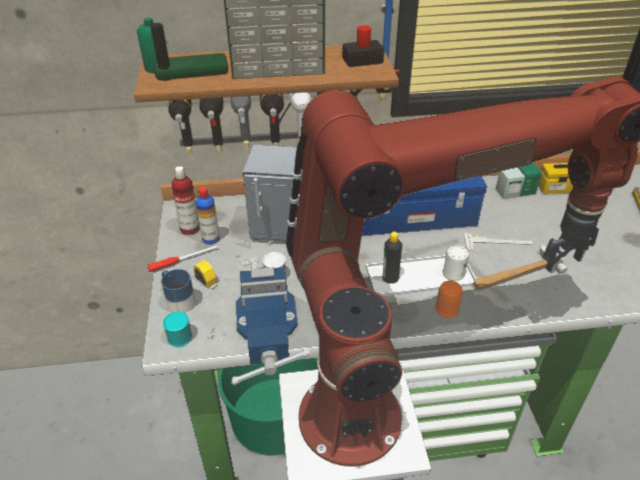

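View pics/top0.png

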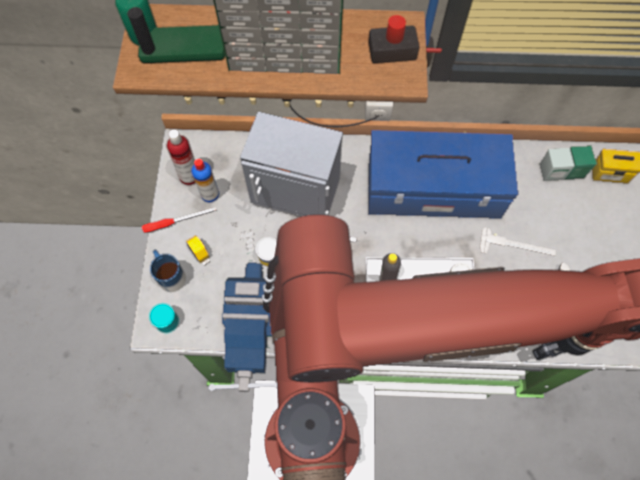

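The side view shows the tin in front of the cabinet door at about (273,262). The can (392,258) and white filter (456,263) stand in the tray, and the handle is near (257,195). In the top view the tin is at (266,248) and the can at (392,262), with the arm hiding part of the tray. Next I'll enlarge and measure.

```bash
cat > h.py <<'E'
import numpy as np,cv2
def w(f,u,v,r=1):
    z=f["z_map"][v-r:v+r+1,u-r:u+r+1]; z=np.median(z[z>0]) if (z>0).any() else np.nan
    c=np.array([(u-f["cx"])/f["fx"]*z,(v-f["cy"])/f["fy"]*z,z]); return f["R"].T@(c-f["t"])
def cloud(f):
    z=f["z_map"].astype(float); v,u=np.mgrid[:480,:640]
    c=np.stack([(u-f["cx"])/f["fx"]*z,(v-f["cy"])/f["fy"]*z,z],-1); P=(c-f["t"])@f["R"]; P[z==0]=np.nan; return P
def pix(f,X):
    c=f["R"]@X+f["t"]; return f["fx"]*c[0]/c[2]+f["cx"],f["fy"]*c[1]/c[2]+f["cy"]
E
python3 - <<'E'
from h import *
S=dict(np.load("side0.npz"));T=dict(np.load("top0.npz"))
a=S["color"][130:310,140:300,::-1]; b=T["color"][110:290,140:345,::-1]
a=cv2.resize(a,None,fx=2.2,fy=2.2,interpolation=2); b=cv2.resize(b,None,fx=2.,fy=2.,interpolation=2)
h=max(a.shape[0],b.shape[0]); a=cv2.copyMakeBorder(a,0,h-a.shape[0],0,0,0); b=cv2.copyMakeBorder(b,0,h-b.shape[0],0,0,0)
m=np.hstack([a,b]); print(m.shape); cv2.imwrite("pics/crop0.png",m)
for n,f,pts in (("S",S,dict(tin=(273,260),can=(394,236),filt=(456,250),bench=(420,305),orange=(450,288),tape=(206,268),roof=(272,155))),("T",T,dict(can=(393,257),tape=(196,243),roof=(300,140),tin=(266,243),bench=(220,270)))):
    for k,(u,v) in pts.items(): print(n,k,w(f,u,v).round(4))
E
```

```text
(396, 762, 3)
S tin [0.5055 0.1465 0.0641]
S can [ 0.4452 -0.1965  0.1714]
S filt [ 0.4501 -0.3912  0.0908]
S bench [ 0.3305 -0.2607  0.0005]
S orange [ 0.3014 -0.3277  0.0912]
S tape [0.5013 0.3423 0.0597]
S roof [0.7513 0.1224 0.2707]
T can [ 0.4487 -0.1947  0.1752]
T tape [0.5143 0.3496 0.066 ]
T roof [0.7365 0.0595 0.2713]
T tin [0.5205 0.1514 0.0678]
T bench [ 4.595e-01  2.859e-01 -4.000e-04]
```

View pics/crop0.png

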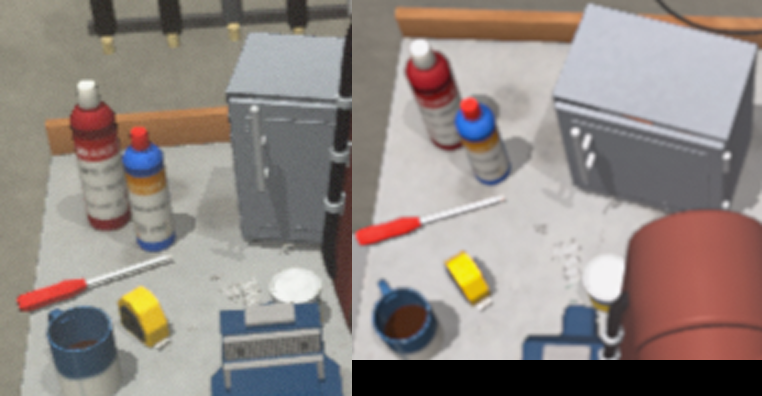

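The crop shows the tin standing right behind the vise jaw, the handle bar at crop (255,150), and the tape at (145,315). Now I'll fit the geometry.

```bash
python3 - <<'E'
from h import *
S=dict(np.load("side0.npz"));T=dict(np.load("top0.npz"))
def sel(P,lo,hi):
    with np.errstate(all='ignore'): return np.all((P>lo)&(P<hi),-1)
for n,f in (("S",S),("T",T)):
    P=cloud(f)
    m=sel(P,[.55,-.1,.262],[1,.3,.275]); Q=P[m]
    r=cv2.minAreaRect((Q[:,:2]*1000).astype(np.float32)); print(n,"roof",len(Q),r, np.median(Q[:,2]))
    for k,x,y,zl,zh,R in (("tin",.52,.15,.06,.074,.05),("filter",.45,-.39,.084,.097,.05),("can",.447,-.196,.165,.18,.03),("tape",.51,.345,.058,.072,.06)):
        Q=P[sel(P,[x-R,y-R,zl],[x+R,y+R,zh])]
        if len(Q)>8: print(n,k,len(Q),cv2.minEnclosingCircle((Q[:,:2]*1000).astype(np.float32)),np.median(Q[:,2]).round(4), cv2.minAreaRect((Q[:,:2]*1000).astype(np.float32)))
    # handle: points above roof or in front of door
    # vise height profile
    Q=P[sel(P,[.3,.1,.02],[.56,.26,.2])]
    for x in np.arange(.3,.56,.02):
        q=Q[(Q[:,0]>x)&(Q[:,0]<x+.02)]
        if len(q): print("  vise x%.2f"%x,len(q),"zmax %.3f"%np.percentile(q[:,2],98),"y",q[:,1].min().round(3),q[:,1].max().round(3))
    # low objects in region
    m=sel(P,[.25,-.15,.006],[.75,.5,.025]); l,num=0,0
    nn,lab,st,ce=cv2.connectedComponentsWithStats(m.astype(np.uint8))
    for i in range(1,nn):
        if st[i,4]>15: q=P[lab==i]; print("  low",st[i,4],ce[i].round(),q.mean(0).round(3),(q.max(0)-q.min(0)).round(3),f["color"][lab==i].mean(0).round())
E
```

```text
S roof 1716 ((790.1240234375, 161.34283447265625), (359.5922546386719, 276.4973449707031), 0.08616183698177338) 0.2695651082198379
S tin 296 ((505.53314208984375, 141.90676879882812), 38.41852569580078) 0.0662 ((507.11639404296875, 143.1041259765625), (64.66868591308594, 72.5582504272461), 85.9362564086914)
S filter 232 ((439.5284118652344, -393.549560546875), 33.94410705566406) 0.0892 ((440.4020080566406, -392.99462890625), (59.515869140625, 60.02938461303711), 64.11966705322266)
S can 53 ((447.51104736328125, -197.68397521972656), 13.722413063049316) 0.1726 ((447.8509216308594, -196.72068786621094), (21.409791946411133, 26.307109832763672), 46.7062873840332)
S tape 138 ((494.5097961425781, 372.48077392578125), 48.08821487426758) 0.0632 ((487.90692138671875, 363.6310729980469), (46.588951110839844, 95.91731262207031), 52.990875244140625)
  vise x0.30 264 zmax 0.161 y 0.1 0.26
  vise x0.32 599 zmax 0.170 y 0.101 0.254
  vise x0.34 254 zmax 0.173 y 0.117 0.259
  vise x0.36 142 zmax 0.171 y 0.1 0.256
  vise x0.38 6 zmax 0.025 y 0.102 0.258
  vise x0.40 3 zmax 0.022 y 0.107 0.249
  vise
[... 3298 characters left out ...]
4 [354. 239.] [ 0.564 -0.098  0.014] [0.02  0.024 0.017] [215. 212. 211.]
  low 58 [205. 260.] [0.482 0.329 0.013] [0.03  0.034 0.019] [172. 158. 132.]
  low 19 [368. 258.] [ 0.507 -0.139  0.012] [0.013 0.02  0.015] [210. 207. 207.]
  low 26 [367. 271.] [ 0.466 -0.137  0.013] [0.056 0.009 0.014] [207. 204. 205.]
  low 84 [175. 287.] [0.4   0.405 0.014] [0.062 0.074 0.019] [149. 145. 141.]
  low 58 [223. 314.] [0.324 0.263 0.015] [0.071 0.022 0.018] [121. 131. 147.]
  low 17 [177. 321.] [0.301 0.386 0.015] [0.023 0.009 0.018] [57. 98. 98.]
  low 53 [269. 329.] [0.286 0.132 0.018] [0.047 0.016 0.018] [ 69.  85. 113.]
  low 36 [168. 330.] [0.274 0.409 0.015] [0.021 0.048 0.018] [ 77. 132. 131.]
```

```bash
cat >> h.py <<'E'
def ray(f,u,v,z):
    o=-f["R"].T@f["t"]; d=f["R"].T@np.array([(u-f["cx"])/f["fx"],(v-f["cy"])/f["fy"],1]); return o+d*(z-o[2])/d[2]
def tri(fa,a,fb,b):
    oa=-fa["R"].T@fa["t"];ob=-fb["R"].T@fb["t"]
    da,db=[f["R"].T@np.array([(p[0]-f["cx"])/f["fx"],(p[1]-f["cy"])/f["fy"],1]) for f,p in ((fa,a),(fb,b))]
    s=np.linalg.lstsq(np.stack([da,-db],1),ob-oa,rcond=None)[0]; A,B=oa+da*s[0],ob+db*s[1]; return (A+B)/2,np.linalg.norm(A-B)
E
python3 - <<'E'
from h import *
S=dict(np.load("side0.npz"));T=dict(np.load("top0.npz"))
p=dict(BL=(256.5,114),BR=(342.5,130),FL=(242,156),FR=(331.5,185))
c={k:ray(T,*v,.27) for k,v in p.items()}
for k in c: print(k,c[k].round(4))
print("S FL",ray(S,245,172,.27).round(4),"BL",ray(S,256,146,.27).round(4))
for a,b in (("FL","FR"),("BL","BR"),("FL","BL"),("FR","BR")):
    d=c[b]-c[a]; print(a,b,np.linalg.norm(d).round(4),np.degrees(np.arctan2(d[1],d[0])).round(1))
print("handle top S",ray(S,255.5,180,.282),"T",ray(T,252.5,176.5,.282),tri(S,(255.5,180),T,(252.5,176.5)))
print("tin",tri(S,(274,259.5),T,(266.5,247.5)),ray(T,266.5,247.5,.069),ray(S,274,259.5,.069))
# edge-based: hinge barrel top
# white tin mask
for n,f,(u,v) in (("S",S,(274,260)),("T",T,(266,247))):
    hsv=cv2.cvtColor(f["color"],cv2.COLOR_RGB2HSV); print(n,[f["color"][v,x].tolist() for x in range(u-20,u+22,3)])
# can, filter rays
print("can",tri(S,(393.5,236),T,(392.5,257)))
E
```

```text
BL [0.8155 0.1818 0.27  ]
BR [ 0.7726 -0.053   0.27  ]
FL [0.6829 0.2098 0.27  ]
FR [ 0.605  -0.0282  0.27  ]
S FL [0.6715 0.2065 0.27  ] BL [0.8097 0.1685 0.27  ]
FL FR 0.2504 -108.1
BL BR 0.2387 -100.4
FL BL 0.1356 -11.9
FR BR 0.1694 -8.4
handle top S [0.61012134 0.17753021 0.282     ] T [0.61623083 0.17559215 0.282     ] (array([0.62032594, 0.17715191, 0.27465681]), np.float64(0.0010000968666026761))
tin (array([0.50707323, 0.14635144, 0.06527585]), np.float64(0.006069341926935468)) [0.50634766 0.14893953 0.069     ] [0.5019496  0.14348888 0.069     ]
S [[193, 194, 186], [192, 191, 184], [187, 188, 182], [212, 214, 207], [243, 244, 242], [242, 244, 239], [241, 243, 239], [242, 242, 240], [234, 236, 232], [232, 234, 230], [222, 223, 220], [183, 182, 176], [177, 179, 172], [82, 56, 51]]
T [[195, 191, 189], [215, 213, 213], [213, 208, 206], [213, 211, 210], [236, 235, 236], [243, 242, 243], [243, 242, 243], [243, 242, 243], [243, 242, 243], [244, 243, 244], [121, 103, 102], [106, 68, 63], [126, 75, 69], [138, 81, 73]]
can (array([ 0.45187303, -0.19568776,  0.1659195 ]), np.float64(0.0025928517974143153))
```

```bash
cat >> h.py <<'E'
from scipy.spatial.transform import Rotation as Ro
def down(deg):  # tool pointing down, tool x at world angle deg
    a=np.radians(deg); x=np.array([np.cos(a),np.sin(a),0]); z=np.array([0,0,-1.]); return np.stack([x,np.cross(z,x),z],1)
def plan(s,wps,vmax=45,wmax=8.3):
    """wps: list of (pos, rot or None, grip); prints rows"""
    p=s["tool_pos"];R=s["tool_rot"];k=0;rows=[]
    for q,Q,g in wps:
        q=np.array(q,float);Q=R if Q is None else Q
        rv=Ro.from_matrix(R.T@Q).as_rotvec(); n=max(1,int(np.ceil(max(np.linalg.norm(q-p)*1000/vmax,np.degrees(np.linalg.norm(rv))/wmax))))
        for i in range(n):
            d=R.T@(q-p)/n*1000 if i==0 else None
            Ri=R@Ro.from_rotvec(rv*i/n).as_matrix()
            rows.append([round(float(x),1) for x in (*(Ri.T@(q-p)/n*1000),*np.degrees(rv/n))]+[g])
        p,R=q,Q
    for i in range(0,len(rows),8): print("["+",".join("["+",".join(f"{x:g}" for x in r)+"]" for r in rows[i:i+8])+"]")
E
python3 - <<'E'
from h import *; from plant import robot
plan(robot.get_state(),[((.3,-.45,.33),None,-1),((.50,.145,.30),down(179.9),-1)])
E
```

```text
[[26.5,-15.1,-19.9,0,0,0,-1],[26.5,-15.1,-19.9,0,0,0,-1],[26.5,-15.1,-19.9,0,0,0,-1],[26.5,-15.1,-19.9,0,0,0,-1],[26.5,-15.1,-19.9,0,0,0,-1],[19.4,-24.7,1.5,0,-0,-8,-1],[22.6,-21.8,1.5,0,-0,-8,-1],[25.4,-18.4,1.5,0,-0,-8,-1]]
[[27.8,-14.7,1.5,0,-0,-8,-1],[29.5,-10.6,1.5,0,-0,-8,-1],[30.7,-6.4,1.5,0,-0,-8,-1],[31.3,-2.1,1.5,0,-0,-8,-1],[31.3,2.3,1.5,0,-0,-8,-1],[30.7,6.7,1.5,0,-0,-8,-1],[29.4,10.9,1.5,0,-0,-8,-1],[27.6,14.9,1.5,0,-0,-8,-1]]
[[25.3,18.6,1.5,0,-0,-8,-1],[22.5,21.9,1.5,0,-0,-8,-1],[19.2,24.8,1.5,0,-0,-8,-1],[15.5,27.3,1.5,0,-0,-8,-1],[11.6,29.2,1.5,0,-0,-8,-1],[7.4,30.5,1.5,0,-0,-8,-1],[3,31.2,1.5,0,-0,-8,-1],[-1.3,31.4,1.5,0,-0,-8,-1]]
[[-5.7,30.9,1.5,0,-0,-8,-1]]
```

play_rows --targets '[[[26.5, -15.1, -19.9, 0, 0, 0, -1], [26.5, -15.1, -19.9, 0, 0, 0, -1], [26.5, -15.1, -19.9, 0, 0, 0, -1], [26.5, -15.1, -19.9, 0, 0, 0, -1], [26.5, -15.1, -19.9, 0, 0, 0, -1], [19.4, -24.7, 1.5, 0, 0, -8, -1], [22.6, -21.8, 1.5, 0, 0, -8, -1], [25.4, -18.4, 1.5, 0, 0, -8, -1]]]'

```text
time_s: 0.9
tool_pos: [0.3305, -0.3595, 0.326]
tool_rot: [[0.721, 0.693, -0.0], [0.693, -0.721, 0.0], [0.0, -0.0, -1.0]]
contact_force: [0.7, -0.5, 0.1]
width: 0.0856
grasp_force: 0.0
```

play_rows --targets '[[[27.8, -14.7, 1.5, 0, 0, -8, -1], [29.5, -10.6, 1.5, 0, 0, -8, -1], [30.7, -6.4, 1.5, 0, 0, -8, -1], [31.3, -2.1, 1.5, 0, 0, -8, -1], [31.3, 2.3, 1.5, 0, 0, -8, -1], [30.7, 6.7, 1.5, 0, 0, -8, -1], [29.4, 10.9, 1.5, 0, 0, -8, -1], [27.6, 14.9, 1.5, 0, 0, -8, -1]]]'

```text
time_s: 1.7
tool_pos: [0.4109, -0.1217, 0.314]
tool_rot: [[-0.306, 0.952, -0.0], [0.952, 0.306, 0.0], [0.0, -0.0, -1.0]]
contact_force: [0.5, -0.2, 0.7]
width: 0.0854
grasp_force: 0.0
```

play_rows --targets '[[[25.3, 18.6, 1.5, 0, 0, -8, -1], [22.5, 21.9, 1.5, 0, 0, -8, -1], [19.2, 24.8, 1.5, 0, 0, -8, -1], [15.5, 27.3, 1.5, 0, 0, -8, -1], [11.6, 29.2, 1.5, 0, 0, -8, -1], [7.4, 30.5, 1.5, 0, 0, -8, -1], [3, 31.2, 1.5, 0, 0, -8, -1], [-1.3, 31.4, 1.5, 0, 0, -8, -1]]]'

```text
time_s: 2.5
tool_pos: [0.4919, 0.1161, 0.3019]
tool_rot: [[-0.99, 0.142, -0.0], [0.142, 0.99, -0.0], [0.0, -0.0, -1.0]]
contact_force: [0.1, -0.5, -0.5]
width: 0.0854
grasp_force: 0.0
```

```bash
python3 - <<'E'
from plant import robot
import cv2,numpy as np
ims=[]
for n in ("side","top"):
    f=robot.grab_frame(n); np.savez(f"{n}1.npz",**f)
    c=f["color"][100:340,140:500,::-1]
    ims.append(cv2.resize(c,None,fx=1.11*2,fy=1.11*2,interpolation=2)[:,:])
cv2.imwrite("pics/b_side.png",ims[0]);cv2.imwrite("pics/b_top.png",ims[1]); print(ims[0].shape)
print(robot.get_state()["joint_pos"].round(3).tolist())
E
```

```text
(533, 799, 3)
[-0.025, -0.152, -0.027, 1.697, 0.001, 0.115]
```

View pics/b_side.png

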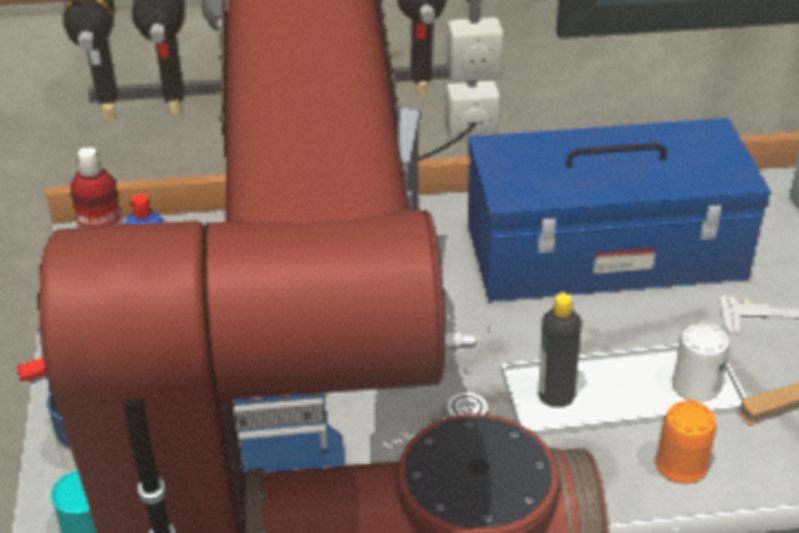

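View pics/b_top.png

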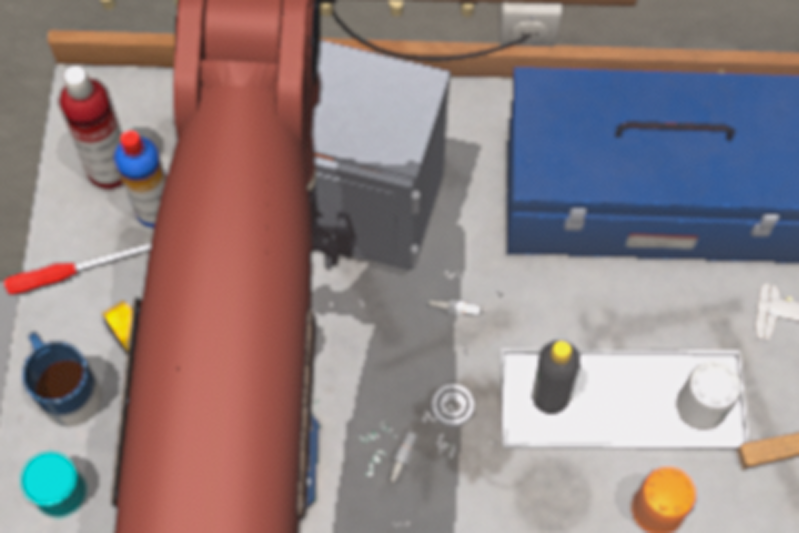

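The side view: the arm now hides the cabinet, with can cap at (563,305), filter top (705,338) and tray corners (503,362)/(745,403). The top view: roof right corners at (448,72) and (415,182), spark plug (455,307), bearing (453,404), tray corners (503,352), (740,352), (745,447), (503,446), can cap (561,350), filter top (714,382).

```bash
python3 - <<'E'
from h import *
S=dict(np.load("side1.npz"));T=dict(np.load("top1.npz"))
t=lambda x,y:(140+x/2.22,100+y/2.22)
print("BR",ray(T,*t(448,72),.27),"FR",ray(T,*t(415,182),.27))
for k,p,z in (("tray",(503,352),.012),("tray",(740,352),.012),("tray",(745,447),.012),("tray",(503,446),.012),("can",(561,350),.17),("filt",(714,382),.092),("plug",(455,307),.009),("bear",(453,404),.015),("orange",(668,492),.092),("item",(405,457),.01)): print(k,ray(T,*t(*p),z).round(3))
for k,p,z in (("can",(563,305),.17),("filt",(705,338),.092),("bear",(468,406),.015)): print("S",k,ray(S,*t(*p),z).round(3))
T0=dict(np.load("top0.npz"))
# tin circle from first-view: edges in 3x crop
E
```

```text
BR [ 0.76483139 -0.05128727  0.27      ] FR [ 0.61339554 -0.01613799  0.27      ]
tray [ 0.505 -0.136  0.012]
tray [ 0.516 -0.445  0.012]
tray [ 0.387 -0.443  0.012]
tray [ 0.378 -0.137  0.012]
can [ 0.449 -0.195  0.17 ]
filt [ 0.444 -0.39   0.092]
plug [ 0.568 -0.073  0.009]
bear [ 0.43  -0.073  0.015]
orange [ 0.303 -0.328  0.092]
item [ 0.359 -0.014  0.01 ]
S can [ 0.441 -0.195  0.17 ]
S filt [ 0.439 -0.392  0.092]
S bear [ 0.43  -0.075  0.015]
```

```bash
python3 - <<'E'
from h import *; from plant import robot
plan(robot.get_state(),[((.508,.1435,.22),down(180),-1),((.508,.1435,.10),None,-1),((.508,.1435,.028),None,-1)],vmax=42)
E
```

```text
[[-4.1,9.3,27.1,0,-0,-2.7,-1],[-4.6,9.1,27.1,0,-0,-2.7,-1],[-5,8.9,27.1,0,-0,-2.7,-1],[0,0,40,0,0,0,-1],[0,0,40,0,0,0,-1],[0,0,40,0,0,0,-1],[0,0,36,0,0,0,-1],[0,0,36,0,0,0,-1]]
```

play_rows --targets '[[[-4.1, 9.3, 27.1, 0, 0, -2.7, -1], [-4.6, 9.1, 27.1, 0, 0, -2.7, -1], [-5, 8.9, 27.1, 0, 0, -2.7, -1], [0, 0, 40, 0, 0, 0, -1], [0, 0, 40, 0, 0, 0, -1], [0, 0, 40, 0, 0, 0, -1], [0, 0, 20, 0, 0, 0, -1], [0, 0, 0, 0, 0, 0, -1]]]'

```text
time_s: 3.4
tool_pos: [0.5054, 0.1399, 0.0774]
tool_rot: [[-1.0, 0.008, -0.006], [0.008, 1.0, -0.0], [0.006, -0.0, -1.0]]
contact_force: [-0.8, -0.2, -1.0]
width: 0.0856
grasp_force: 0.0
```

```bash
python3 - <<'E'
from plant import robot
import cv2,numpy as np
ims=[]
for n,(u,v) in (("side",(273,255)),("top",(268,245))):
    f=robot.grab_frame(n); np.savez(f"{n}2.npz",**f)
    ims.append(cv2.resize(f["color"][v-60:v+60,u-70:u+70,::-1],None,fx=2.8,fy=2.8,interpolation=2))
cv2.imwrite("pics/c.png",np.hstack(ims))
E
```

```text
(no output)
```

View pics/c.png

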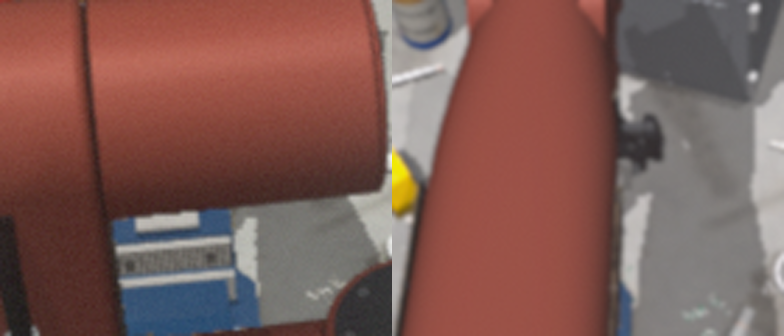

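The arm hides the tin in both views here: the side crop shows only the vise jaw at (175,260), and the top crop only the wrist at (640,140). I'll go down gently and watch the force.

play_rows --targets '[[[-2.5, 3.5, 3, 0, 0, 0, -1], [0, 0, 8, 0, 0, 0, -1], [0, 0, 5, 0, 0, 0, -1], [0, 0, 5, 0, 0, 0, -1]]]'

```text
time_s: 3.9
tool_pos: [0.5107, 0.144, 0.0597]
tool_rot: [[-1.0, 0.006, 0.0], [0.006, 1.0, -0.0], [-0.0, -0.0, -1.0]]
contact_force: [0.1, -0.0, 0.1]
width: 0.0853
grasp_force: 0.0
```

```bash
python3 -c "
from plant import robot
s=robot.get_state();print(s['tool_pos'],s['contact_force'],s['ft_torque'])"
```

```text
[0.5107021  0.14397736 0.05966338] [ 0.13453911 -0.01053238  0.09036274] [ 0.06522608 -0.01769362  0.04796062]
```

play_rows --targets '[[[0, 0, 5, 0, 0, 0, -1], [0, 0, 5, 0, 0, 0, -1]]]'

```text
time_s: 4.1
tool_pos: [0.5106, 0.1439, 0.0495]
tool_rot: [[-1.0, 0.007, -0.0], [0.007, 1.0, -0.0], [0.0, -0.0, -1.0]]
contact_force: [0.2, -0.6, -0.2]
width: 0.0852
grasp_force: 0.0
```

play_rows --targets '[[[0, 0, 3, 0, 0, 0, -1], [0, 0, 2, 0, 0, 0, -1]]]'

```text
time_s: 4.3
tool_pos: [0.5105, 0.1439, 0.0446]
tool_rot: [[-1.0, 0.007, -0.0], [0.007, 1.0, -0.0], [0.0, -0.0, -1.0]]
contact_force: [0.2, -0.6, -0.1]
width: 0.0854
grasp_force: 0.0
```

No contact. Down to about 0.027, then close.

play_rows --targets '[[[0, 0, 6, 0, 0, 0, -1], [0, 0, 6, 0, 0, 0, -1], [0, 0, 5, 0, 0, 0, -1], [0, 0, 0, 0, 0, 0, 0.2], [0, 0, 0, 0, 0, 0, 0.4], [0, 0, 0, 0, 0, 0, 0.4], [0, 0, 0, 0, 0, 0, 0.4]]]' --force 40

```text
time_s: 5.0
tool_pos: [0.5104, 0.1439, 0.0277]
tool_rot: [[-1.0, 0.007, -0.001], [0.007, 1.0, -0.0], [0.001, -0.0, -1.0]]
contact_force: [-0.6, 0.3, -4.4]
width: 0.0668
grasp_force: 45.7
```

```bash
python3 - <<'E'
from h import *; from plant import robot
plan(robot.get_state(),[((.5104,.1439,.14),None,.4),((.49,.10,.26),None,.4),((.446,-.298,.26),down(90),.4),((.446,-.298,.10),None,.4),((.446,-.298,.045),None,.4)],vmax=38,wmax=8)
E
```

```text
[[0,-0,-37.4,0,0,0,0.4],[0,-0,-37.4,0,0,0,0.4],[0,-0,-37.4,0,0,0,0.4],[5,-11,-30,0,0,0,0.4],[5,-11,-30,0,0,0,0.4],[5,-11,-30,0,0,0,0.4],[5,-11,-30,0,0,0,0.4],[3.5,-33.2,0,-0,-0,7.5,0.4]]
[[-0.9,-33.4,0,-0,-0,7.5,0.4],[-5.2,-33,0,-0,-0,7.5,0.4],[-9.5,-32,0,-0,-0,7.5,0.4],[-13.5,-30.5,0,-0,-0,7.5,0.4],[-17.4,-28.5,0,-0,-0,7.5,0.4],[-20.9,-26,0,-0,-0,7.5,0.4],[-24.1,-23,-0,-0,-0,7.5,0.4],[-26.9,-19.7,-0,-0,-0,7.5,0.4]]
[[-29.3,-16,-0,-0,-0,7.5,0.4],[-31.1,-12.1,-0,-0,-0,7.5,0.4],[-32.4,-7.9,-0,-0,-0,7.5,0.4],[0,0,32,0,0,0,0.4],[0,0,32,0,0,0,0.4],[0,0,32,0,0,0,0.4],[0,0,32,0,0,0,0.4],[0,0,32,0,0,0,0.4]]
[[0,0,27.5,0,0,0,0.4],[0,0,27.5,0,0,0,0.4]]
```

play_rows --targets '[[[0, 0, -20, 0, 0, 0, 0.4], [0, 0, -37.4, 0, 0, 0, 0.4], [0, 0, -37.4, 0, 0, 0, 0.4], [5, -11, -35, 0, 0, 0, 0.4], [5, -11, -35, 0, 0, 0, 0.4], [5, -11, -35, 0, 0, 0, 0.4], [5, -11, -32, 0, 0, 0, 0.4], [3.5, -33.2, 0, 0, 0, 7.5, 0.4]]]'

```text
time_s: 5.8
tool_pos: [0.4879, 0.0676, 0.2647]
tool_rot: [[-0.991, 0.135, 0.007], [0.135, 0.991, -0.0], [-0.007, 0.001, -1.0]]
contact_force: [0.6, -0.3, -4.6]
width: 0.0669
grasp_force: 47.2
```

play_rows --targets '[[[-0.9, -33.4, 0, 0, 0, 7.5, 0.4], [-5.2, -33, 0, 0, 0, 7.5, 0.4], [-9.5, -32, 0, 0, 0, 7.5, 0.4], [-13.5, -30.5, 0, 0, 0, 7.5, 0.4], [-17.4, -28.5, 0, 0, 0, 7.5, 0.4], [-20.9, -26, 0, 0, 0, 7.5, 0.4], [-24.1, -23, 0, 0, 0, 7.5, 0.4], [-26.9, -19.7, 0, 0, 0, 7.5, 0.4]]]'

```text
time_s: 6.6
tool_pos: [0.4561, -0.1997, 0.2596]
tool_rot: [[-0.371, 0.928, -0.0], [0.928, 0.371, -0.0], [0.0, -0.0, -1.0]]
contact_force: [1.2, 0.2, -4.3]
width: 0.0671
grasp_force: 47.0
```

play_rows --targets '[[[-29.3, -16, 0, 0, 0, 7.5, 0.4], [-31.1, -12.1, 0, 0, 0, 7.5, 0.4], [-32.4, -7.9, 0, 0, 0, 7.5, 0.4], [0, 0, 0, 0, 0, 0, 0.4], [0, 0, 0, 0, 0, 0, 0.4]]]'

```text
time_s: 7.1
tool_pos: [0.4447, -0.298, 0.2593]
tool_rot: [[0.007, 1.0, -0.001], [1.0, -0.007, 0.001], [0.001, -0.001, -1.0]]
contact_force: [-0.5, -0.4, -3.6]
width: 0.067
grasp_force: 47.0
```

```bash
python3 - <<'E'
from h import *; from plant import robot
s=robot.get_state(); print(s["joint_pos"].round(3).tolist(),s["width"],s["grasp_force"])
plan(s,[((.446,-.298,.10),down(90),.4),((.446,-.298,.040),None,.4)],vmax=38,wmax=8)
a=[]
for n in ("side","top"):
    f=robot.grab_frame(n); np.savez(f"{n}3.npz",**f); u,v=(425,240) if n=="side" else (425,255)
    a.append(cv2.resize(f["color"][v-75:v+75,u-85:u+85,::-1],None,fx=2.35,fy=2.35,interpolation=2))
cv2.imwrite("pics/d.png",np.hstack(a))
E
```

```text
[-0.835, -0.083, -0.04, 1.615, 0.0, 0.743] 0.06698029822913389 47.01382040977478
[[-0,0.3,31.9,-0,-0,-0.1,0.4],[-0,0.3,31.9,-0,-0,-0.1,0.4],[-0,0.3,31.9,-0,-0,-0.1,0.4],[-0,0.3,31.9,-0,-0,-0.1,0.4],[-0,0.3,31.9,-0,-0,-0.1,0.4],[0,0,30,0,0,0,0.4],[0,0,30,0,0,0,0.4]]
```

View pics/d.png

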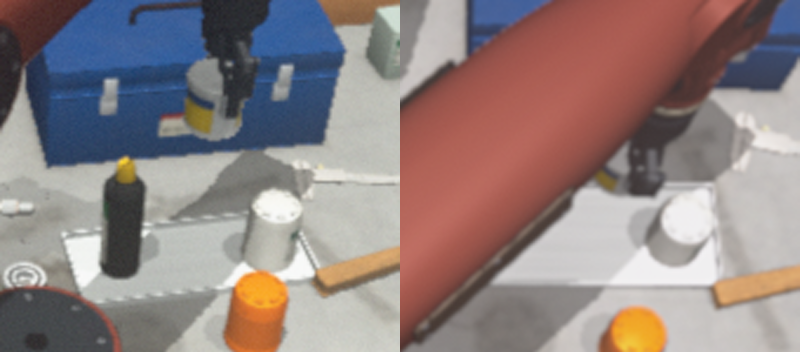

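The side crop shows the tin upright in the fingers with its top centre near (213,72), above the gap between can (123,240) and filter (273,230). The top crop shows the filter (680,232) in the tray.

```bash
python3 - <<'E'
from h import *
S=dict(np.load("side3.npz"))
print(ray(S,340+213/2.35,165+72/2.35,.30),ray(S,340+213/2.35,165+126/2.35,.232))
P=cloud(S); Q=P[180:225,415:445].reshape(-1,3); Q=Q[(Q[:,0]<.5)&(Q[:,2]>.24)&(Q[:,2]<.31)]; print(len(Q),Q.min(0),Q.max(0),np.median(Q,0))
for k,p in (("can cap",(125,165)),("filter",(276,200))): print(k,ray(S,340+p[0]/2.35,165+p[1]/2.35,.17 if k[0]=="c" else .092))
E
```

```text
[ 0.45149867 -0.28878126  0.3       ] [ 0.43596066 -0.29284988  0.232     ]
572 [ 0.39247939 -0.32243278  0.24014402] [ 0.4893548  -0.25659122  0.30979548] [ 0.42398495 -0.28087234  0.28544942]
can cap [ 0.45035189 -0.19545082  0.17      ]
filter [ 0.44785668 -0.39467704  0.092     ]
```

play_rows --targets '[[[0, 0.5, 35, 0, 0, 0, 0.4], [0, 0.5, 35, 0, 0, 0, 0.4], [0, 0.5, 35, 0, 0, 0, 0.4], [0, 0, 35, 0, 0, 0, 0.4], [0, 0, 35, 0, 0, 0, 0.4], [0, 0, 30, 0, 0, 0, 0.4], [0, 0, 13, 0, 0, 0, 0.4], [0, 0, 5, 0, 0, 0, 0.4]]]'

```text
time_s: 8.0
tool_pos: [0.4464, -0.2965, 0.0358]
tool_rot: [[0.005, 1.0, -0.001], [1.0, -0.005, 0.001], [0.001, -0.001, -1.0]]
contact_force: [0.6, -0.0, -4.3]
width: 0.0671
grasp_force: 47.0
```

play_rows --targets '[[[0, 0, 4, 0, 0, 0, 0.4], [0, 0, 2, 0, 0, 0, 0.4]]]'

```text
time_s: 8.2
tool_pos: [0.4474, -0.2984, 0.0321]
tool_rot: [[0.006, 1.0, 0.001], [1.0, -0.006, -0.002], [-0.002, 0.001, -1.0]]
contact_force: [-0.0, -0.4, -4.4]
width: 0.067
grasp_force: 47.0
```

play_rows --targets '[[[0, 0, 1.5, 0, 0, 0, 0.4], [0, 0, 1.5, 0, 0, 0, 0.4], [0, 0, 0, 0, 0, 0, 0.4]]]'

```text
time_s: 8.5
tool_pos: [0.4468, -0.298, 0.0281]
tool_rot: [[0.007, 1.0, 0.0], [1.0, -0.007, -0.0], [-0.0, 0.0, -1.0]]
contact_force: [-0.3, 0.3, -3.3]
width: 0.0667
grasp_force: 47.0
```

play_rows --targets '[[[0, 0, 0, 0, 0, 0, -0.6], [0, 0, 0, 0, 0, 0, -1], [0, 0, 0, 0, 0, 0, -1], [0, 0, -10, 0, 0, 0, -1], [0, 0, -30, 0, 0, 0, -1], [0, 0, -45, 0, 0, 0, -1], [0, 0, -45, 0, 0, 0, -1], [0, 0, -45, 0, 0, 0, -1]]]'

```text
time_s: 9.3
tool_pos: [0.4465, -0.2976, 0.2056]
tool_rot: [[0.006, 1.0, 0.001], [1.0, -0.006, -0.001], [-0.001, 0.001, -1.0]]
contact_force: [0.8, -2.0, -0.0]
width: 0.0853
grasp_force: 0.0
```

```bash
python3 - <<'E'
from h import *; from plant import robot
f=robot.grab_frame("side"); np.savez("side4.npz",**f)
cv2.imwrite("pics/e.png",cv2.resize(f["color"][130:300,170:500,::-1],None,fx=2.4,fy=2.4,interpolation=2))
g=robot.grab_frame("top"); np.savez("top4.npz",**g); 
print(robot.get_state()["tool_pos"])
E
```

```text
[ 0.44871452 -0.30000144  0.21084205]
```

View pics/e.png

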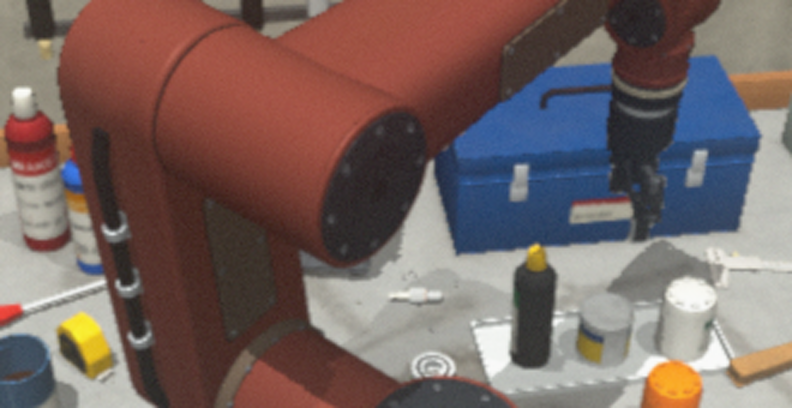

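The picture shows the tin upright in the tray at (603,325), between the can (533,310) and the filter (688,315). The spark plug is at (415,297) and the bearing at (433,366), both unmoved. Now the handle.

```bash
python3 - <<'E'
from h import *; from plant import robot
plan(robot.get_state(),[((.47,-.24,.37),None,-1),((.613,.177,.37),down(168),-1),((.613,.177,.30),None,-1)],vmax=45,wmax=8.3)
S=dict(np.load("side0.npz"))
g=cv2.cvtColor(S["color"],cv2.COLOR_RGB2GRAY)
for v in (176,179,182,186,190,194,198,202): print(v,g[v,246:268].tolist())
P=cloud(S)
for v in (182,186,190,194): print(P[v,250:264,0].round(3).tolist())
E
```

```text
[[14.7,5.5,-39.9,0,0,0,-1],[14.7,5.5,-39.9,0,0,0,-1],[14.7,5.5,-39.9,0,0,0,-1],[14.7,5.5,-39.9,0,0,0,-1],[41.8,14,-0.2,0,0.1,-7.8,-1],[39.5,19.6,-0.2,0,0.1,-7.8,-1],[36.4,24.8,-0.1,0,0.1,-7.8,-1],[32.7,29.5,-0.1,0,0.1,-7.8,-1]]
[[28.4,33.7,-0.1,0,0.1,-7.8,-1],[23.5,37.3,-0,0,0.1,-7.8,-1],[18.2,40.1,-0,0,0.1,-7.8,-1],[12.6,42.3,-0,0,0.1,-7.8,-1],[6.7,43.6,0,0,0.1,-7.8,-1],[0.7,44.1,0,0,0.1,-7.8,-1],[0,0,35,0,0,0,-1],[0,0,35,0,0,0,-1]]
176 [143, 146, 159, 163, 167, 171, 172, 173, 174, 172, 176, 176, 170, 169, 174, 173, 174, 172, 175, 180, 177, 185]
179 [110, 108, 110, 109, 109, 109, 113, 142, 199, 222, 203, 155, 111, 110, 109, 109, 109, 108, 109, 107, 106, 109]
182 [108, 108, 110, 108, 107, 113, 127, 125, 124, 128, 122, 113, 103, 108, 107, 105, 104, 109, 110, 106, 111, 111]
186 [107, 107, 110, 105, 107, 113, 116, 108, 115, 127, 128, 116, 104, 108, 110, 112, 104, 109, 107, 107, 107, 107]
190 [109, 109, 106, 105, 105, 106, 108, 106, 116, 124, 131, 122, 108, 108, 110, 108, 106, 109, 107, 109, 108, 110]
194 [101, 110, 109, 109, 106, 108, 105, 105, 110, 120, 128, 129, 139, 156, 140, 106, 107, 107, 107, 110, 107, 108]
198 [111, 109, 107, 107, 111, 111, 107, 108, 105, 115, 126, 126, 116, 105, 97, 95, 100, 109, 106, 108, 107, 105]
202 [119, 107, 110, 107, 108, 106, 108, 107, 109, 115, 124, 129, 124, 105, 98, 97, 93, 101, 105, 107, 109, 105]
[0.656, 0.658, 0.663, 0.66, 0.619, 0.62, 0.617, 0.615, 0.649, 0.655, 0.655, 0.65, 0.655, 0.652]
[0.663, 0.657, 0.655, 0.66, 0.657, 0.618, 0.62, 0.609, 0.614, 0.648, 0.651, 0.645, 0.656, 0.646]
[0.657, 0.657, 0.657, 0.658, 0.66, 0.62, 0.613, 0.623, 0.612, 0.649, 0.645, 0.658, 0.654, 0.654]
[0.66, 0.666, 0.661, 0.66, 0.656, 0.621, 0.616, 0.617, 0.621, 0.614, 0.639, 0.647, 0.65, 0.649]
```

play_rows --targets '[[[14.7, 5.5, -39.9, 0, 0, 0, -1], [14.7, 5.5, -39.9, 0, 0, 0, -1], [14.7, 5.5, -39.9, 0, 0, 0, -1], [14.7, 5.5, -39.9, 0, 0, 0, -1], [41.8, 14, -0.2, 0, 0.1, -7.8, -1], [39.5, 19.6, -0.2, 0, 0.1, -7.8, -1], [36.4, 24.8, -0.1, 0, 0.1, -7.8, -1], [32.7, 29.5, -0.1, 0, 0.1, -7.8, -1]]]'

```text
time_s: 10.2
tool_pos: [0.5266, -0.0708, 0.364]
tool_rot: [[-0.517, 0.856, -0.001], [0.856, 0.517, 0.006], [0.006, 0.002, -1.0]]
contact_force: [1.0, -0.0, 0.1]
width: 0.0856
grasp_force: 0.0
```

play_rows --targets '[[[28.4, 33.7, 0, 0, 0, -7.8, -1], [23.5, 37.3, 0, 0, 0, -7.8, -1], [18.2, 40.1, 0, 0, 0, -7.8, -1], [12.6, 42.3, 0, 0, 0, -7.8, -1], [6.7, 43.6, 0, 0, 0, -7.8, -1], [0.7, 44.1, 0, 0, 0, -7.8, -1], [-4, 0, 0, 0, 0, 0, -1], [0, 0, 0, 0, 0, 0, -1]]]'

```text
time_s: 11.0
tool_pos: [0.6173, 0.1772, 0.3644]
tool_rot: [[-0.977, 0.214, -0.003], [0.214, 0.977, 0.006], [0.004, 0.005, -1.0]]
contact_force: [-0.5, -0.6, 0.1]
width: 0.0851
grasp_force: 0.0
```

```bash
python3 - <<'E'
from h import *; from plant import robot
s=robot.get_state(); print(s["tool_pos"],s["joint_pos"].round(3))
plan(s,[((.617,.178,.30),down(168),-1),((.617,.178,.236),None,-1)],vmax=35)
E
```

```text
[0.61733992 0.17720107 0.36438504] [0.073 0.337 0.61  1.845 0.006 0.289]
[[0.1,0.2,32.2,0.2,-0.1,-0.2,-1],[0.2,0.3,32.2,0.2,-0.1,-0.2,-1],[0,0,32,0,0,0,-1],[0,0,32,0,0,0,-1]]
```

play_rows --targets '[[[0, 0, 32, 0.2, 0, 0, -1], [0, 0, 32, 0.2, 0, 0, -1], [0, 0, 10, 0, 0, 0, -1], [0, 0, 10, 0, 0, 0, -1], [0, 0, 10, 0, 0, 0, -1]]]'

```text
time_s: 11.5
tool_pos: [0.6173, 0.1762, 0.272]
tool_rot: [[-0.977, 0.215, -0.001], [0.215, 0.977, -0.0], [0.001, -0.0, -1.0]]
contact_force: [1.6, -0.9, 0.4]
width: 0.0856
grasp_force: 0.0
```

play_rows --targets '[[[0, 0, 10, 0, 0, 0, -1], [0, 0, 10, 0, 0, 0, -1], [0, 0, 10, 0, 0, 0, -1], [0, 0, 7, 0, 0, 0, -1], [0, 0, 0, 0, 0, 0, -1]]]' --force 25

```text
time_s: 12.0
tool_pos: [0.6163, 0.1768, 0.2325]
tool_rot: [[-0.977, 0.214, -0.005], [0.214, 0.977, -0.0], [0.005, -0.002, -1.0]]
contact_force: [-0.4, -0.9, 0.7]
width: 0.0853
grasp_force: 0.0
```

play_rows --targets '[[[0, 0, 0, 0, 0, 0, 0], [0, 0, 0, 0, 0, 0, 0.4], [0, 0, 0, 0, 0, 0, 0.6], [0, 0, 0, 0, 0, 0, 0.8], [0, 0, 0, 0, 0, 0, 1], [0, 0, 0, 0, 0, 0, 1], [0, 0, 0, 0, 0, 0, 1]]]'

```text
time_s: 12.7
tool_pos: [0.6169, 0.1792, 0.2343]
tool_rot: [[-0.977, 0.212, -0.002], [0.212, 0.977, 0.004], [0.003, 0.003, -1.0]]
contact_force: [1.0, 11.6, 1.1]
width: 0.0113
grasp_force: 27.6
```

```bash
python3 - <<'E'
from h import *; from plant import robot
s=robot.get_state(); print(s["tool_pos"],s["contact_force"],s["width"],s["grasp_force"],s["joint_pos"].round(3),s["ft_torque"])
E
```

```text
[0.61689914 0.17923038 0.23429368] [ 0.96008568 11.55670114  1.0820992 ] 0.011349251126635939 27.622198462486267 [0.078 0.239 0.252 1.585 0.004 0.292] [ 2.08724405 -0.15634606  0.05002994]
```

```bash
cat >> h.py <<'E'
def arc(s,H,step):
    R=s["tool_rot"];r=s["tool_pos"]-np.array([*H,s["tool_pos"][2]]); Z=Ro.from_rotvec([0,0,np.radians(step)]).as_matrix()
    print("r",np.linalg.norm(r),np.degrees(np.arctan2(r[1],r[0])),"row",(R.T@(Z@r-r)*1000).round(2),-step)
E
python3 - <<'E'
from h import *; from plant import robot
s=robot.get_state(); arc(s,(.611,-.0145),5); arc(s,(.611,-.0145),3)
E
```

```text
r 0.1938201718331137 88.25586636578004 row [16.47 -3.81  0.04] -5
r 0.1938201718331137 88.25586636578004 row [ 9.92 -2.11  0.02] -3
```

play_rows --targets '[[[0, 2.4, 0, 0, 0, 0, 1], [9.9, -2.1, 0, 0, 0, -3, 1], [9.9, -2.1, 0, 0, 0, -3, 1], [9.9, -2.1, 0, 0, 0, -3, 1]]]'

```text
time_s: 13.1
tool_pos: [0.5871, 0.1774, 0.2343]
tool_rot: [[-0.998, 0.057, -0.002], [0.057, 0.998, -0.001], [0.002, -0.001, -1.0]]
contact_force: [1.1, -2.1, 2.0]
width: 0.0116
grasp_force: 27.5
```

```bash
python3 - <<'E'
from h import *; from plant import robot
s=robot.get_state(); print(s["tool_rot"].T@s["contact_force"],s["ft_torque"]);arc(s,(.611,-.0145),5)
E
```

```text
[-1.23931388 -2.00678019 -1.96748789] [-0.49040125 -0.21228496  0.02385974]
r 0.19339432705371923 97.10683746605261 row [16.45 -3.76  0.04] -5
```

play_rows --targets '[[[16.4, -3.8, 0, 0, 0, -5, 1], [16.4, -3.8, 0, 0, 0, -5, 1], [16.4, -3.8, 0, 0, 0, -5, 1], [16.4, -3.8, 0, 0, 0, -5, 1]]]'

```text
time_s: 13.5
tool_pos: [0.523, 0.1568, 0.2343]
tool_rot: [[-0.957, -0.289, -0.002], [-0.289, 0.957, -0.003], [0.003, -0.002, -1.0]]
contact_force: [5.2, -8.3, 0.2]
width: 0.0113
grasp_force: 27.5
```

```bash
python3 - <<'E'
from h import *; from plant import robot
s=robot.get_state(); print(s["tool_rot"].T@s["contact_force"],s["ft_torque"],s["joint_pos"].round(2));arc(s,(.611,-.0145),5)
E
```

```text
[-2.59627547 -9.49311782 -0.2238699 ] [-1.51572788 -0.99564179 -0.04465355] [ 0.05 -0.06 -0.06  1.57 -0.   -0.24]
r 0.19254453384692666 117.18865343941282 row [16.37 -3.75  0.05] -5
```

play_rows --targets '[[[16.4, -5.5, 0, 0, 0, -5, 1], [16.4, -4.1, 0, 0, 0, -5, 1], [16.4, -4.1, 0, 0, 0, -5, 1], [16.4, -4.1, 0, 0, 0, -5, 1]]]'

```text
time_s: 13.9
tool_pos: [0.4695, 0.1151, 0.2342]
tool_rot: [[-0.8, -0.6, -0.004], [-0.6, 0.8, 0.0], [0.003, 0.003, -1.0]]
contact_force: [0.8, 1.2, -0.7]
width: 0.0111
grasp_force: 27.4
```

```bash
python3 - <<'E'
from h import *; from plant import robot
s=robot.get_state(); print(s["tool_rot"].T@s["contact_force"],s["ft_torque"],s["joint_pos"].round(2));arc(s,(.611,-.0145),5)
E
```

```text
[-1.37658725  0.45438259  0.66948177] [ 0.05339867 -0.08715164  0.02306866] [-0.03 -0.25 -0.23  1.59  0.   -0.67]
r 0.19191085782253467 137.51172332565147 row [16.3  -3.81  0.04] -5
```

play_rows --targets '[[[16.3, -3.9, 0, 0, 0, -5, 1], [16.3, -3.9, 0, 0, 0, -5, 1], [16.3, -3.9, 0, 0, 0, -5, 1], [16.3, -3.9, 0, 0, 0, -5, 1]]]'

```text
time_s: 14.3
tool_pos: [0.4338, 0.0585, 0.2342]
tool_rot: [[-0.547, -0.837, -0.004], [-0.837, 0.547, -0.0], [0.002, 0.004, -1.0]]
contact_force: [1.5, 0.5, -1.5]
width: 0.011
grasp_force: 27.2
```

```bash
python3 - <<'E'
from h import *; from plant import robot
s=robot.get_state(); print(s["tool_rot"].T@s["contact_force"],s["ft_torque"],s["joint_pos"].round(2));arc(s,(.611,-.0145),5)
E
```

```text
[-1.24522984 -0.99383774  1.4732995 ] [-0.1087147  -0.41089373 -0.03480935] [-0.17 -0.39 -0.35  1.62 -0.   -1.16]
r 0.19162192237349068 157.61693226011252 row [16.27 -3.84  0.03] -5
```

play_rows --targets '[[[16.3, -4, 0, 0, 0, -5, 1], [16.3, -4, 0, 0, 0, -5, 1], [16.3, -4, 0, 0, 0, -5, 1], [16.3, -4, 0, 0, 0, -5, 1], [16.3, -4, 0, 0, 0, -5, 1], [0, 0, 0, 0, 0, 0, 1]]]'

```text
time_s: 14.9
tool_pos: [0.4195, -0.0249, 0.2342]
tool_rot: [[-0.145, -0.989, -0.006], [-0.989, 0.145, -0.001], [0.002, 0.006, -1.0]]
contact_force: [-7.8, -1.6, -0.4]
width: 0.0111
grasp_force: 27.8
```

```bash
python3 - <<'E'
from h import *; from plant import robot
s=robot.get_state(); print(s["tool_rot"].T@s["contact_force"],s["ft_torque"],s["joint_pos"].round(2));arc(s,(.611,-.0145),5)
E
```

```text
[2.75789432 7.4698172  0.40921621] [-0.21649998  1.18980158  0.04534736] [-0.37 -0.44 -0.39  1.63 -0.   -1.8 ]
r 0.191785812506677 -176.88062302129154 row [ 1.624e+01 -4.030e+00  1.000e-02] -5
```

play_rows --targets '[[[0, 1.4, 0, 0, 0, 0, 0.5], [0, 0, 0, 0, 0, 0, 0], [0, 0, 0, 0, 0, 0, -0.3], [0, 0, 0, 0, 0, 0, -0.3], [0, 0, -10, 0, 0, 0, -0.3], [0, 0, -25, 0, 0, 0, -0.3], [0, 0, -40, 0, 0, 0, -0.3], [0, 0, -40, 0, 0, 0, -0.3]]]'

```text
time_s: 15.7
tool_pos: [0.4195, -0.0228, 0.3514]
tool_rot: [[-0.145, -0.989, -0.003], [-0.989, 0.145, -0.0], [0.001, 0.003, -1.0]]
contact_force: [0.6, -0.5, 0.6]
width: 0.0552
grasp_force: 0.0
```

```bash
python3 - <<'E'
from h import *; from plant import robot
P=np.array([(.6169,.1795),(.5871,.1774),(.523,.1568-.001),(.4695,.1151),(.4338,.0585),(.4195,-.0249)])
from scipy.optimize import least_squares
f=lambda q:np.hypot(P[:,0]-q[0],P[:,1]-q[1])-q[2]
r=least_squares(f,[.611,-.0145,.194]); print(r.x,r.fun)
r2=least_squares(lambda q:np.hypot(P[:,0]-q[0],P[:,1]-q[1])-.1942,[.611,-.0145]); print(r2.x,r2.fun)
s=robot.get_state(); print(s["tool_pos"],s["contact_force"],s["width"],s["joint_pos"])
for n in ("side","top"):
    g=robot.grab_frame(n); np.savez(f"{n}5.npz",**g)
T=g; ims=cv2.resize(T["color"][100:290,200:400,::-1],None,fx=3,fy=3,interpolation=2); cv2.imwrite("pics/f.png",ims)
# door yaw from top5 depth: door top edge z~.263
C=cloud(T); m=(C[...,2]>.255)&(C[...,2]<.272)&(C[...,0]>.35)&(C[...,0]<.60)&(C[...,1]>-.08)&(C[...,1]<.1)
Q=C[m]; print(len(Q)); 
if len(Q)>10: print(cv2.fitLine(Q[:,:2].astype(np.float32),cv2.DIST_HUBER,0,.01,.01).ravel(),Q.min(0),Q.max(0))
m=(C[...,2]>.266)&(C[...,2]<.276)&(C[...,0]>.6)&(C[...,0]<.83)&(C[...,1]>-.07)&(C[...,1]<.22)
n_,lab,st,ce=cv2.connectedComponentsWithStats(cv2.morphologyEx(m.astype(np.uint8),cv2.MORPH_CLOSE,np.ones((3,3))))
i=1+st[1:,4].argmax(); Q=C[(lab==i)&m]; r=cv2.minAreaRect((Q[:,:2]*1000).astype(np.float32)); print(st[i],r)
E
```

```text
[ 0.61487009 -0.01637689  0.19571693] [ 1.70478622e-04  3.97073200e-05 -5.63158510e-04  2.89791996e-04
  2.24197657e-04 -1.61017086e-04]
[ 0.61363826 -0.01511738] [ 4.44712048e-04  1.37905516e-04 -7.36705735e-04  4.83095463e-05
  1.22722151e-04  1.84581592e-04]
[ 0.41953038 -0.02284673  0.35136943] [ 0.55053511 -0.48803855  0.63133548] 0.055241129080942954 [-3.66894354e-01 -3.65070282e-01 -1.11433205e-01  1.82746840e+00
 -1.42762448e-03 -1.79183823e+00]
13
[ 0.1872735  -0.9823078   0.41650623 -0.02174854] [ 0.41439685 -0.02741607  0.25503533] [ 0.41858445 -0.01752243  0.27094628]
[ 240  112   56   56 1969] ((738.4008178710938, 144.1277313232422), (112.43376159667969, 154.31529235839844), 75.78934478759766)
```

View pics/f.png

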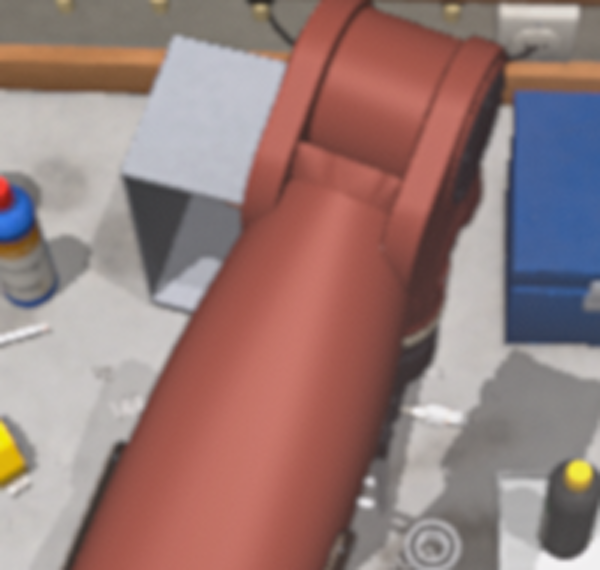

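The top crop shows the door opening clear, with roof corners at (175,37) and (124,176). The door itself is hidden under the arm, and the spark plug (435,412) and bearing (432,545) have not moved.

```bash
cat >> h.py <<'E'
yaw=np.radians(-14.2); CX=np.array([np.cos(yaw),np.sin(yaw),0]); CY=np.array([-np.sin(yaw),np.cos(yaw),0]); UZ=np.array([0,0,1.])
CAB=np.array([.614,-.0155,0])+.081*CX+.120*CY
CAP=CAB-.05*CX+.015*CY+.1*UZ
def dirn(a): a=np.radians(a); return np.sin(a)*CX-np.cos(a)*UZ
def tilt(a): z=dirn(a); x=-CY; return np.stack([x,np.cross(z,x),z],1)
E
python3 - <<'E'
from h import *; from plant import robot
T=dict(np.load("top5.npz"));c=[ray(T,200+x/3,100+y/3,.27) for x,y in ((175,37),(124,176))]
print("BL,FL meas",c,"model",CAB+.075*CX+.12*CY,CAB-.075*CX+.12*CY); print("CAP",CAP)
R=tilt(38); d=dirn(38); print("press dir in tool",R.T@dirn(30))
plan(robot.get_state(),[((.42,.0,.38),None,1),((.53,.13,.37),R,1),(CAP-.14*d,R,1),(CAP-.05*d,R,1)],vmax=40,wmax=8)
E
```

```text
BL,FL meas [array([0.82109668, 0.17722665, 0.27      ]), array([0.67476139, 0.21089783, 0.27      ])] model [0.82410725 0.17889893 0.        ] [0.67869044 0.21569504 0.        ]
CAP [0.6771693  0.10777059 0.1       ]
press dir in tool [0.         0.1391731  0.99026807]
[[-23,4.3,-24.7,0,0,0,1],[-28.9,-18,2,7.5,0.4,1.1,1],[-29.3,-17,4.1,7.5,0.4,1.1,1],[-29.6,-15.7,6.1,7.5,0.4,1.1,1],[-30,-14.2,7.9,7.5,0.4,1.1,1],[-30.3,-12.5,9.5,7.5,0.4,1.1,1],[-2.9,9.9,32.8,0,0,0,1],[-2.9,9.9,32.8,0,0,0,1]]
[[-2.9,9.9,32.8,0,0,0,1],[-2.9,9.9,32.8,0,0,0,1],[-2.9,9.9,32.8,0,0,0,1],[-0,-0,30,0,0,0,1],[-0,-0,30,0,0,0,1],[-0,-0,30,0,0,0,1]]
```

play_rows --targets '[[[-23, 4.3, -24.7, 0, 0, 0, 1], [-28.9, -18, 2, 7.5, 0.4, 1.1, 1], [-29.3, -17, 4.1, 7.5, 0.4, 1.1, 1], [-29.6, -15.7, 6.1, 7.5, 0.4, 1.1, 1], [-30, -14.2, 7.9, 7.5, 0.4, 1.1, 1], [-30.3, -12.5, 9.5, 7.5, 0.4, 1.1, 1], [-2.9, 9.9, 32.8, 0, 0, 0, 1], [0, 0, 0, 0, 0, 0, 1]]]'

```text
time_s: 16.6
tool_pos: [0.5396, 0.1314, 0.3262]
tool_rot: [[-0.241, -0.776, 0.583], [-0.97, 0.189, -0.149], [0.005, -0.602, -0.799]]
contact_force: [-1.9, -0.7, -1.1]
width: -0.0
grasp_force: 0.0
```

```bash
python3 - <<'E'
from h import *; from plant import robot
s=robot.get_state(); print(s["tool_pos"],s["contact_force"],s["width"],s["joint_pos"].round(2))
R=tilt(38); d=dirn(38)
plan(s,[(CAP-.14*d,R,1),(CAP-.03*d,R,1)],vmax=35,wmax=8)
S=robot.grab_frame("side"); np.savez("side6.npz",**S); print("cap px",pix(S,CAP))
cv2.imwrite("pics/g.png",cv2.resize(S["color"][120:300,180:380,::-1],None,fx=3,fy=3,interpolation=2))
E
```

```text
[0.53956149 0.13135079 0.32617879] [-1.87274399 -0.72729184 -1.13989323] -1.1076518473461013e-05 [ 0.13 -0.76 -0.58  1.13 -0.22 -1.27]
[[-2.8,6.8,31.1,0.3,-0,0.1,1],[-2.8,7,31.1,0.3,-0,0.1,1],[-2.8,7.1,31,0.3,-0,0.1,1],[-2.8,7.3,31,0.3,-0,0.1,1],[0,0,27.5,0,0,0,1],[0,0,27.5,0,0,0,1],[0,0,27.5,0,0,0,1],[0,0,27.5,0,0,0,1]]
cap px (np.float64(281.1739012972785), np.float64(213.41904601962673))
```

View pics/g.png

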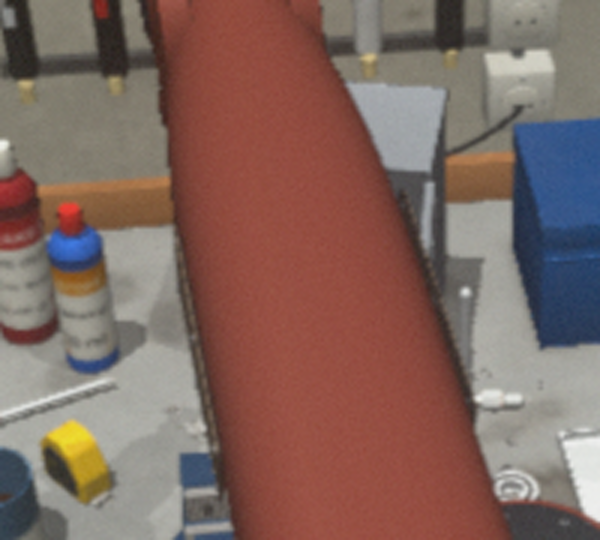

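The side view shows the door standing open, with its edge and handle at (465,330). The plug (500,400) and tape (78,460) have not moved. I'm going in towards the cap.

play_rows --targets '[[[-2.8, 6.9, 31, 0.3, 0, 0.1, 1], [-2.8, 7, 31, 0.3, 0, 0.1, 1], [-2.8, 7.1, 31, 0.3, 0, 0.1, 1], [-2.8, 7.3, 31, 0.3, 0, 0.1, 1], [0, 0, 27, 0, 0, 0, 1], [0, 0, 27, 0, 0, 0, 1], [0, 0, 0, 0, 0, 0, 1]]]'

```text
time_s: 17.35
tool_pos: [0.6288, 0.1171, 0.1717]
tool_rot: [[-0.252, -0.759, 0.6], [-0.968, 0.198, -0.157], [0.0, -0.62, -0.785]]
contact_force: [-0.3, 0.2, -1.0]
width: -0.0003
grasp_force: 0.0
```

```bash
python3 - <<'E'
from h import *; from plant import robot
s=robot.get_state(); print(s["tool_pos"],s["contact_force"],s["joint_pos"].round(2))
R=tilt(38)
plan(s,[(CAP-.03*dirn(30),R,1),(CAP-.01*dirn(30),R,1)],vmax=10,wmax=8)
E
```

```text
[0.62875071 0.11714673 0.17167973] [-0.31582294  0.19940742 -1.02887327] [ 0.08 -0.54 -0.74  0.73 -0.2  -1.31]
[[-0.5,0.2,9.5,-0.1,-0,-0.1,1],[-0.5,0.2,9.5,-0.1,-0,-0.1,1],[-0.5,0.2,9.5,-0.1,-0,-0.1,1],[-0.5,0.2,9.5,-0.1,-0,-0.1,1],[-0.5,0.2,9.5,-0.1,-0,-0.1,1],[-0.5,0.2,9.5,-0.1,-0,-0.1,1],[0,1.4,9.9,0,0,0,1],[0,1.4,9.9,0,0,0,1]]
```

play_rows --targets '[[[-0.5, 0.2, 19, 0, 0, 0, 1], [-0.5, 0.2, 19, 0, 0, 0, 1], [-1, 0.4, 19, 0, 0, 0, 1], [0, 1.4, 9.9, 0, 0, 0, 1], [0, 0, 0, 0, 0, 0, 1], [0, 0, 0, 0, 0, 0, 1]]]'

```text
time_s: 17.95
tool_pos: [0.6681, 0.111, 0.1216]
tool_rot: [[-0.25, -0.757, 0.604], [-0.968, 0.196, -0.155], [-0.001, -0.624, -0.782]]
contact_force: [0.1, 0.7, 0.2]
width: -0.0
grasp_force: 0.0
```

```bash
cat > st.py <<'E'
from h import *; from plant import robot
s=robot.get_state(); e=s["tool_pos"]-CAP; d=dirn(30)
print(s["time_s"],"along",(e@d*1000).round(2),"perp",((e-(e@d)*d)*1000).round(1),"F",(s["contact_force"]@-d).round(2),s["contact_force"].round(1))
E
python3 st.py
```

```text
17.95 along -23.5 perp [2.3 0.4 1.2] F 0.15 [0.1 0.7 0.2]
```

play_rows --targets '[[[0, 1, 7, 0, 0, 0, 1], [0, 1, 7, 0, 0, 0, 1], [0, 0.6, 4, 0, 0, 0, 1], [0, 0, 0, 0, 0, 0, 1], [0, 0, 0, 0, 0, 0, 1]]]'

```text
time_s: 18.45
tool_pos: [0.6765, 0.109, 0.1042]
tool_rot: [[-0.249, -0.757, 0.604], [-0.968, 0.196, -0.155], [-0.001, -0.623, -0.782]]
contact_force: [0.4, -0.4, 0.2]
width: 0.0002
grasp_force: 0.0
```

```bash
python3 st.py
```

```text
18.45 along -4.09 perp [1.3 0.7 0.6] F -0.04 [ 0.4 -0.4  0.2]
```

play_rows --targets '[[[0, 0.4, 3, 0, 0, 0, 1], [0, 0, 0, 0, 0, 0, 1], [0, 0, 0, 0, 0, 0, 1]]]'

```text
time_s: 18.75
tool_pos: [0.6781, 0.1086, 0.1018]
tool_rot: [[-0.249, -0.757, 0.604], [-0.968, 0.196, -0.155], [-0.001, -0.623, -0.782]]
contact_force: [-0.4, -1.1, 0.4]
width: -0.0002
grasp_force: 0.0
```

```bash
python3 st.py
```

```text
18.75 along -1.2 perp [1.5 0.7 0.8] F 0.4 [-0.4 -1.1  0.4]
```

play_rows --targets '[[[0, 0.4, 3, 0, 0, 0, 1], [0, 0, 0, 0, 0, 0, 1], [0, 0, 0, 0, 0, 0, 1]]]'

```text
time_s: 19.05
tool_pos: [0.6798, 0.1082, 0.0994]
tool_rot: [[-0.249, -0.757, 0.604], [-0.968, 0.196, -0.154], [-0.001, -0.624, -0.782]]
contact_force: [-0.3, 0.8, 2.0]
width: 0.0
grasp_force: 1.2
```

```bash
python3 st.py
```

```text
19.05 along 1.71 perp [1.8 0.7 0.9] F 1.98 [-0.3  0.8  2. ]
```

play_rows --targets '[[[0, 0.4, 3, 0, 0, 0, 1], [0, 0.3, 2, 0, 0, 0, 1], [0, 0, 0, 0, 0, 0, 1], [0, 0, 0, 0, 0, 0, 1]]]'

```text
time_s: 19.45
tool_pos: [0.6823, 0.1076, 0.0951]
tool_rot: [[-0.249, -0.757, 0.604], [-0.968, 0.196, -0.154], [-0.001, -0.624, -0.782]]
contact_force: [-1.6, 1.2, 2.9]
width: 0.0002
grasp_force: 1.8
```

```bash
python3 st.py
```

```text
19.45 along 6.78 perp [1.8 0.7 0.9] F 3.45 [-1.6  1.2  2.9]
```

play_rows --targets '[[[0, 0.4, 2.5, 0, 0, 0, 1], [0, 0, 0, 0, 0, 0, 1]]]'

```text
time_s: 19.65
tool_pos: [0.6836, 0.1073, 0.0927]
tool_rot: [[-0.249, -0.757, 0.604], [-0.968, 0.196, -0.154], [-0.001, -0.624, -0.782]]
contact_force: [-2.0, 2.5, 3.8]
width: 0.0002
grasp_force: 2.2
```

```bash
python3 st.py
```

```text
19.65 along 9.46 perp [1.8 0.7 0.9] F 4.51 [-2.   2.5  3.8]
```

play_rows --targets '[[[0, 0.2, 1.5, 0, 0, 0, 1], [0, 0, 0, 0, 0, 0, 1]]]'

```text
time_s: 19.85
tool_pos: [0.6843, 0.1071, 0.0914]
tool_rot: [[-0.249, -0.757, 0.604], [-0.968, 0.196, -0.154], [-0.001, -0.624, -0.782]]
contact_force: [-1.3, 1.6, 4.3]
width: 0.0001
grasp_force: 2.3
```

```bash
python3 st.py
```

```text
19.85 along 10.93 perp [1.8 0.6 0.9] F 4.57 [-1.3  1.6  4.3]
```

play_rows --targets '[[[0, 0.1, 0.8, 0, 0, 0, 1], [0, 0, 0, 0, 0, 0, 1]]]'

```text
time_s: 20.05
tool_pos: [0.6846, 0.107, 0.091]
tool_rot: [[-0.249, -0.757, 0.604], [-0.968, 0.195, -0.154], [-0.001, -0.624, -0.782]]
contact_force: [-5.4, 2.5, 6.8]
width: -0.0002
grasp_force: 4.3
```

```bash
python3 st.py
```

```text
20.05 along 11.53 perp [1.9 0.7 1. ] F 8.79 [-5.4  2.5  6.8]
```

First stop reached: the force has jumped to 8.8 N. Holding about 1 s.

play_rows --targets '[[[0, 0, -0.2, 0, 0, 0, 1], [0, 0, 0, 0, 0, 0, 1], [0, 0, 0, 0, 0, 0, 1], [0, 0, 0, 0, 0, 0, 1], [0, 0, 0, 0, 0, 0, 1], [0, 0, 0, 0, 0, 0, 1], [0, 0, 0, 0, 0, 0, 1], [0, 0, 0, 0, 0, 0, 1]]]'

```text
time_s: 20.85
tool_pos: [0.6845, 0.1071, 0.0912]
tool_rot: [[-0.249, -0.757, 0.604], [-0.968, 0.196, -0.155], [-0.001, -0.624, -0.782]]
contact_force: [-4.1, 2.1, 6.1]
width: -0.0002
grasp_force: 3.9
```

```bash
python3 st.py
```

```text
20.85 along 11.25 perp [1.9 0.7 1. ] F 7.55 [-4.1  2.1  6.1]
```

play_rows --targets '[[[0, 0, 0, 0, 0, 0, 1], [0, 0, 0, 0, 0, 0, 1], [0, 0.4, 3, 0, 0, 0, 1], [0, 0.4, 3, 0, 0, 0, 1], [0, 0, 0, 0, 0, 0, 1]]]'

```text
time_s: 21.35
tool_pos: [0.6875, 0.1063, 0.086]
tool_rot: [[-0.249, -0.757, 0.604], [-0.968, 0.195, -0.155], [-0.001, -0.624, -0.782]]
contact_force: [-8.7, 2.4, 9.2]
width: -0.0
grasp_force: 6.4
```

```bash
python3 st.py
```

```text
21.35 along 17.35 perp [2.  0.7 1. ] F 12.43 [-8.7  2.4  9.2]
```

play_rows --targets '[[[0, 0.3, 2, 0, 0, 0, 1], [0, 0.1, 0.8, 0, 0, 0, 1], [0, 0, 0, 0, 0, 0, 1]]]'

```text
time_s: 21.65
tool_pos: [0.6887, 0.1061, 0.0841]
tool_rot: [[-0.249, -0.757, 0.604], [-0.968, 0.195, -0.155], [-0.001, -0.624, -0.782]]
contact_force: [-16.7, 2.9, 14.9]
width: -0.0002
grasp_force: 10.5
```

```bash
python3 st.py
```

```text
21.65 along 19.62 perp [2.1 0.7 1. ] F 21.35 [-16.7   2.9  14.9]
```

play_rows --targets '[[[0, 0, 0.2, 0, 0, 0, 1], [0, 0, 0, 0, 0, 0, 1], [0, 0, 0, 0, 0, 0, 1], [0, 0, 0, 0, 0, 0, 1], [0, 0, 0, 0, 0, 0, 1], [0, 0, 0, 0, 0, 0, 1], [0, 0, 0, 0, 0, 0, 1], [0, 0, 0, 0, 0, 0, 1]]]'

```text
time_s: 22.45
tool_pos: [0.6888, 0.1061, 0.084]
tool_rot: [[-0.249, -0.757, 0.604], [-0.968, 0.195, -0.155], [-0.001, -0.624, -0.782]]
contact_force: [-17.9, 2.1, 16.4]
width: -0.0002
grasp_force: 11.7
```

```bash
python3 st.py
```

```text
22.45 along 19.7 perp [2.1 0.7 1.1] F 23.13 [-17.9   2.1  16.4]
```

Second stop held for about 0.9 s. Now I'll release along the axis and withdraw.

play_rows --targets '[[[0, 0, 0, 0, 0, 0, 1], [0, -1.4, -10, 0, 0, 0, 1], [0, -2.8, -20, 0, 0, 0, 1], [0, -2, -25, 0, 0, 0, 1], [0, 0, -35, 0, 0, 0, 1], [0, 0, -35, 0, 0, 0, 1], [0, 0, -35, 0, 0, 0, 1], [0, 0, 0, 0, 0, 0, 1]]]'

```text
time_s: 23.25
tool_pos: [0.5972, 0.1301, 0.2172]
tool_rot: [[-0.249, -0.753, 0.609], [-0.969, 0.195, -0.154], [-0.003, -0.628, -0.778]]
contact_force: [0.5, -0.7, 0.9]
width: 0.0001
grasp_force: 0.0
```

```bash
python3 - <<'E'
from h import *; from plant import robot
s=robot.get_state(); print(s["tool_pos"],s["contact_force"],s["joint_pos"].round(2))
plan(s,[((.53,.14,.37),None,1)],vmax=40)
for n in ("side","top"):
    g=robot.grab_frame(n); np.savez(f"{n}7.npz",**g)
    C=cloud(g)
    # tin, can, filter tops & door top
    for k,x,y,zl,zh in (("tin",.446,-.292,.06,.075),("can",.447,-.195,.165,.18),("filt",.443,-.391,.085,.098)):
        m=(abs(C[...,0]-x)<.05)&(abs(C[...,1]-y)<.05)&(C[...,2]>zl)&(C[...,2]<zh); q=C[m]; print(n,k,len(q),np.median(q,0).round(3) if len(q) else "")
    m=(C[...,2]>.25)&(C[...,2]<.27)&(C[...,0]>.36)&(C[...,0]<.61)&(abs(C[...,1])<.08); q=C[m]
    if len(q)>5: print("door",len(q),q.min(0).round(3),q.max(0).round(3))
    for k,p in (("plug",(.568,-.073,.009)),("bear",(.43,-.073,.015)),("tape",(.505,.345,.066))):
        u,v=map(int,pix(g,np.array(p))); print(k,(u,v),g["color"][v,u])
E
```

```text
[0.59720026 0.13006765 0.21722433] [ 0.48038782 -0.65747259  0.92202731] [ 0.11 -0.66 -0.74  0.84 -0.22 -1.28]
[[1.3,-8.7,-32.3,0,0,0,1],[1.3,-8.7,-32.3,0,0,0,1],[1.3,-8.7,-32.3,0,0,0,1],[1.3,-8.7,-32.3,0,0,0,1],[1.3,-8.7,-32.3,0,0,0,1]]
side tin 325 [ 0.443 -0.291  0.067]
side can 48 [ 0.445 -0.196  0.172]
side filt 214 [ 0.439 -0.393  0.09 ]
door 179 [ 0.41  -0.029  0.25 ] [0.608 0.015 0.27 ]
plug (342, 253) [209 208 205]
bear (349, 282) [154 155 152]
tape (204, 265) [238 219  44]
top tin 442 [ 0.446 -0.291  0.068]
top can 58 [ 0.447 -0.195  0.174]
top filt 324 [ 0.443 -0.392  0.09 ]
door 378 [ 0.384 -0.027  0.25 ] [0.609 0.028 0.27 ]
plug (345, 238) [229 227 229]
bear (344, 282) [156 151 146]
tape (197, 246) [238 222  10]
```

Everything is in place: the door spans from (0.61,-0.02) to (0.384,0.02), close to a right angle. I'll back off a little more, then hand in.

play_rows --targets '[[[1.3, -8.7, -32, 0, 0, 0, 1], [1.3, -8.7, -32, 0, 0, 0, 1], [0, 0, 0, 0, 0, 0, 1], [0, 0, 0, 0, 0, 0, 1], [0, 0, 0, 0, 0, 0, 1]]]'

```text
time_s: 23.85
tool_pos: [0.5706, 0.1329, 0.2701]
tool_rot: [[-0.25, -0.759, 0.601], [-0.968, 0.196, -0.155], [0.0, -0.621, -0.784]]
contact_force: [-0.1, 0.3, -0.0]
width: 0.0002
grasp_force: 0.0
```

```bash
python3 -c "
from plant import robot
s=robot.get_state();print(s['tool_pos'],s['contact_force'])
print(robot.close_job())"
```

```text
[0.5705955  0.13292624 0.27014892] [-0.11670596  0.3264745  -0.01942212]
the job is handed in; nothing more can be done
None
```

The job is handed in at about 24 s, with no verdict returned: the tin stands in the tray gap, the door is open to about 95°, the pump was held at both stops and released (its spring-back wasn't checked), and the bystanders are where they were.

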